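# Set out the dressing things in the wardrobe cubby

## Task

Set out the cubby as seen from the robot: the wooden ring box in the middle of the watch box's glass window, square to its edges; the hair claw in the middle of the top of the pink organiser, lying along it; the cream jar upright on the floor midway between the organiser and the earring stand; and the comb flat on the floor in front of the watch box (on its robot side), centred on it and parallel to its front, with about 4 cm of clear floor between. Leave the lipstick and the nail polish standing where they are.

Things in the scene. Friction and masses are not known exactly. Their poses are not given: they have to be found in the camera images.
- ring_box: loose dark wooden ring box with a brass band and hinged-lid look, 45 x 45 x 38 mm high, closed and solid, its lid does not open; 40 to 85 g. Origin: centre of its underside; x and y parallel to its sides, z up.
- hair_claw: loose tortoiseshell hair claw (brown, toothed), lying teeth down; closed and rigid. Its body is a solid block to the touch, 64 mm long (its x) x 36 mm wide (its y) x 30 mm high, with two small thumb paddles up to 47 mm high at the middle that are only seen; flat underside; 20 to 42 g. Origin: centre of its underside; z up. Grip it across its width.
- cream_jar: loose white round cream jar with an aluminium cap, 44 mm diameter, 50 mm high, standing; 63 to 126 g. Origin: centre of its underside; z up.
- comb: loose wooden comb lying flat, 130 mm long (its x) x 32 mm wide (its y, teeth to -y) x 8 mm thick; 20 to 42 g. Origin: centre of its underside; z up. The space between its teeth is solid to the touch.
- watch_box: fixed stainless watch box, closed, with a flat glass window in its lid and two watches inside, 100 mm deep (its x) x 150 mm wide (its y) x 60 mm high; flat level top at 60 mm. Origin: centre of its underside; -x is its front, turned to the robot within 0.2 rad (comb centre belongs at x -106 mm, y 0). A thing to be moved may stand before it at the start. In the left or right half.
- organiser: fixed pink plastic pill-style organiser with five closed press-button lids in a row, 110 mm long (its x) x 50 mm wide (its y) x 28 mm high, top practically flat at 28 mm; the lids need not be touched. Origin: centre of its underside; x points roughly away from the robot. It stands 246 to 270 mm to the left or right (along its own y) of the earring stand.
- earring_stand: fixed white ceramic earring stand: round foot of 70 mm diameter, thin post and, 90 mm up, a cross bar 91 mm long along its x (95 mm high overall). Origin: centre of its underside, on the post. Nothing stands between it and the organiser at the start.
- lipstick: loose bystander: black and brass lipstick tube standing upright, 20 mm diameter, 70 mm high, about 10 cm behind the jar's future place. Origin: centre of its underside.
- nail_polish: loose bystander: nail polish bottle, square amber glass 28 x 28 x 34 mm with a thin black cap, 68 mm high overall, about 10 cm behind the middle of the watch box. Origin: centre of its underside.
Not all that is in view belongs to the job. Several things look just like the comb: the one meant starts nearest to the robot's base.

How it is judged (in metres and radians):
At the end, for the whole second after the job is handed in: All at rest, level. Ring box on watch box: 14 mm of centre, square to 0.26 rad. Claw on organiser: 15 mm along, 12 mm across, 0.26 rad. Jar: 109-149 mm from organiser and stand, within 15 mm of their line. Comb: 25-55 mm before watch box, centred to 15 mm, parallel to 0.2 rad (linear speed of each of ring_box, hair_claw, cream_jar, comb below 0.02 m/s and angular speed of each of ring_box, hair_claw, cream_jar, comb below 0.2 rad/s and angle between each of ring_box, hair_claw, cream_jar, comb's own z axis and vertical below 0.15 rad and x of ring_box in the frame of watch_box between -0.014 and 0.014 m and y of ring_box in the frame of watch_box between -0.014 and 0.014 m and z of ring_box in the frame of watch_box between 0.055 and 0.066 m and (angle between the x axis of ring_box and the x axis of watch_box, either way round below 0.26 rad or angle between the x axis of ring_box and the y axis of watch_box, either way round below 0.26 rad) and x of hair_claw in the frame of organiser between -0.015 and 0.015 m and y of hair_claw in the frame of organiser between -0.012 and 0.012 m and z of hair_claw in the frame of organiser between 0.024 and 0.034 m and angle between the x axis of hair_claw and the x axis of organiser, either way round below 0.26 rad and horizontal distance between cream_jar and organiser between 0.109 and 0.149 m and horizontal distance between cream_jar and earring_stand between 0.109 and 0.149 m and x of cream_jar in the frame of organiser between -0.015 and 0.015 m and height (world z) of each of cream_jar, comb below 0.006 m and x of comb in the frame of watch_box between -0.121 and -0.091 m and y of comb in the frame of watch_box between -0.015 and 0.015 m and angle between the x axis of comb and the y axis of watch_box, either way round below 0.2 rad); the robot touches nothing.
It fails at once if the lipstick is shifted by more than 20 mm or knocked over (distance of lipstick from where it was at the start of the episode above 0.02 m or angle between lipstick's own z axis and vertical above 0.5 rad).
It fails at once if the nail polish is shifted by more than 20 mm or knocked over (distance of nail_polish from where it was at the start of the episode above 0.02 m or angle between nail_polish's own z axis and vertical above 0.5 rad).
It also fails if it takes over 99 s, if anything falls off the work surface, if the arm or the gripper's body presses on something with over 40 N, if the wrist force passes 120 N, or if a joint passes its speed limit or range.

## Robot

A 7-joint arm with a two-finger parallel gripper is mounted at the origin on the work surface. World frame = base frame: x ahead of the robot, y to its left, z up, the work surface at z = 0. Lengths are in mm, angles in rad, forces in N, time in s.
With the tool pointing down it reaches from about 425 to 1025 mm from the base axis. Payload 9.4 kg.
Tool frame: the origin (TCP) lies between the finger pads; the fingertips stand 19 mm ahead of it and the grasp point (between the pads) is the TCP (robot.tip_extent is the z of the fingertips in the tool frame, in mm); z points along the fingers, y is the line along which they close (so a half turn about z gives the same grasp; the last joint's range is limited). The gripper opens to 93 mm and grips with 3 to 60 N. Pads are 15 mm wide; open, the fingers measure 128 mm over their backs; the gripper's body (75 mm by 188 mm) begins 65 mm behind the grasp point.
Start: joints at [-1.259, 0.599, -0.003, 1.599, 0.002, 0.943, -0.08], TCP at [274.835, 670.887, 237.618] pointing down, gripper open.
Joint ranges: [-2.57, 2.57], [-0.35, 1.97], [-1.29, 1.29], [0.11, 2.56], [-1.05, 4.19], [0.11, 1.86], [-2.63, 2.63]. Speed limits (rad/s): [2.22, 2.22, 3.01, 3.01, 3.14, 3.14, 3.14].

## Interface

Orientations are given as a rotation vector (axis times angle).
In Python, from station import robot, viewer gives the robot as it stands.
- The arm moves only by the tool jog_arm, never from a script. Its argument "moves" is a list of rows, each an object with "claw": the closure, from -1 (fully open) to 1 (shut); "linear": the shift along the tool's x, y, z in mm, a list of three; "turn": the turn about the tool's z in degrees. In form: [{"claw": claw, "linear": [dx, dy, dz], "turn": turn}, ...]. A call has 1 to 12 rows; each row is the pose to reach, as a shift and turn from the pose commanded when the call began, along the tool's axes at that moment; what a row does not reach only later rows make up. A row lasts 1/10 s, in which the tool goes at most 50 mm and 8.59 degrees, less where a joint would pass 70% of its speed; a pose out of reach is approached as far as the arm can. A call with a gripper value outside its range is refused whole. The fingers move at their own pace and stop on an object; "squeeze" is the grip in N (left out, the last holds). Time passes only in rows, so rows that repeat a pose let the fingers close. It gives the time, the measured TCP pose, the force, the opening and the grip force at its end, in the units of the state.
- robot.sense(): the state, without advancing time (a new reading comes with each control period).
- viewer.capture(name): name is "scene" or "top"; returns the picture (480x640x3 uint8, blue, green, red); there is no depth.
- viewer.calibration(name): a dict with "K" (3x3 intrinsics, pixels), "k1" (the pictures are not rectified: a ray, as slopes to the right and down, at radius r is drawn at 1 + k1 r^2 times it, then the intrinsics apply), "xyz" and "attitude" of the camera in the world. Camera axes: x right, y down, z forward; pixel columns grow to the right and rows downward; lengths in mm; the calibration is good to about 2 mm. A picture is of the moment at which its call begins. calibration takes no time and is no camera call.
- robot.finish_job(): hands the job in; it is judged then, once.
The state is a dict: "time": time; "joint_pos": joint angles; "qd": joint speeds; "tau": joint torques, N m; "tcp_pos": TCP position; "tool_rot": TCP orientation; "wrist_force": force on the tool from outside, world axes, zero at the start; "moment": the same for the moment, N m; "grip_width": opening from 0.0 (shut) to 1.0 (fully open); "grip_force": force on a finger pad.
Only numpy, scipy, OpenCV 4.12 (cv2) and the standard library are available. Lean on these libraries where they do the work, as an engineer would, in place of code of your own. Each camera call takes 0.05 s, during which the arm holds its last target. There are 200 camera calls.

## Working session

There is one attempt and no reset: what is moved stays moved. The work goes in short steps, Python scripts to look and compute and a tool call to move; the robot and the scene stay as the last step left them, time stands still between calls to the robot, and variables do not carry over. Pictures are saved under pics/ and viewed, at most 14 in all, crops included, and the job is handed in when it is done.

Besides the shell and the picture viewer there is one more tool, called after "Call:" as name(argument=value, ...) on one line, values as JSON. jog_arm: Moves the arm, as the interface text tells. Its arguments: {"type":"object","properties":{"moves":{"type":"array","items":{"type":"object","properties":{"claw":{"type":"number"},"linear":{"type":"array","items":{"type":"number"}},"turn":{"type":"number"}}}},"squeeze":{"type":"number"}},"required":["moves"]}

```bash
mkdir -p pics
python3 - <<'E'
from station import robot, viewer
import cv2
for n in("scene","top"):
    cv2.imwrite(f"pics/{n}0.png",viewer.capture(n)); print(n,viewer.calibration(n))
print(robot.sense())
E
```

```text
scene {'K': array([[594.05891399,   0.        , 319.84987072],
       [  0.        , 594.05891399, 238.40904126],
       [  0.        ,   0.        ,   1.        ]]), 'k1': 0.06940908728295292, 'xyz': array([1227.283841  , -700.11264562,  785.07500892]), 'attitude': array([-2.09693847, -0.77678285,  0.37155   ])}
top {'K': array([[596.47228889,   0.        , 321.36696486],
       [  0.        , 596.47228889, 236.21538048],
       [  0.        ,   0.        ,   1.        ]]), 'k1': -0.07421835675160851, 'xyz': array([ 340.18184256,   49.39184099, 1271.57065847]), 'attitude': array([-2.13861263,  2.08226879, -0.18609593])}
{'time': 0.1, 'joint_pos': array([-1.25873693,  0.60003112, -0.00254586,  1.60003045,  0.00182045,
        0.94291443, -0.07982597]), 'qd': array([ 0.00050368, -0.00136799, -0.00037987, -0.00141966,  0.00057971,
        0.00137787, -0.00010663]), 'tau': array([ 5.16314234e-03, -7.66554737e+01,  1.50204286e+00, -2.52931935e+01,
       -5.23015740e-02,  1.36298241e-02,  5.30775935e-05]), 'tcp_pos': array([274.66502139, 670.52044138, 236.86333686]), 'tool_rot': array([-6.06727751e-01, -3.08232104e+00,  2.16124672e-03]), 'wrist_force': array([-0.22686221, -0.37551786,  0.60644343]), 'moment': array([-0.0090172 ,  0.00800932,  0.01725281]), 'grip_force': 0.0, 'grip_width': 0.9973673840724726}
```

View pics/top0.png

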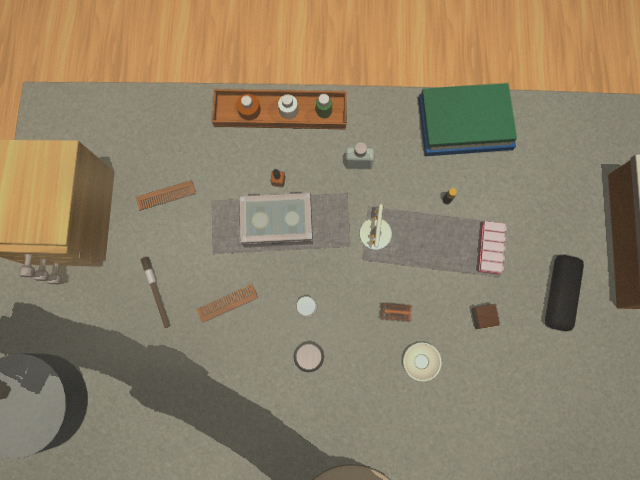

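View pics/scene0.png

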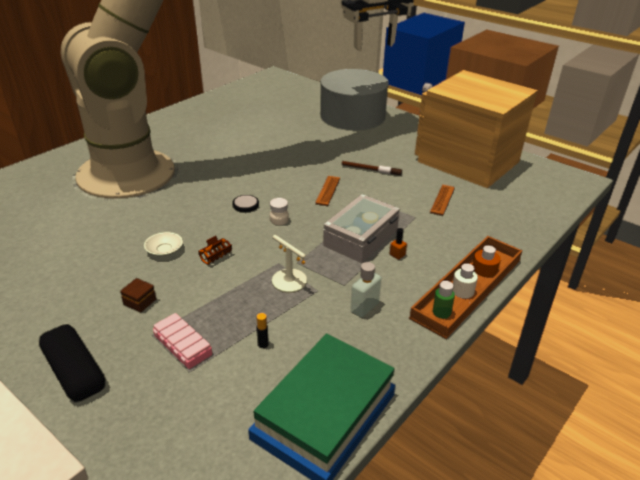

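Top view: the two combs are at (227,302) and (166,195). The robot base is at the bottom, near (345,480), so the comb meant is the one at (227,302). The watch box is at (276,218), jar (306,306), claw (397,312), ring box (486,316), organiser (492,248), stand (376,234), lipstick (450,195) and polish (278,177). I'll enlarge crops to measure and confirm the comb.

Run:
```python
import cv2
im=cv2.imread("pics/top0.png")
# scale 5, origin noted; 160x120 crops
def crop(x,y,w,h,s,n):
    c=cv2.resize(im[y:y+h,x:x+w],None,fx=s,fy=s,interpolation=cv2.INTER_CUBIC)
    for i in range(0,w,20):
        cv2.putText(c,str(x+i),(i*s,10),0,.35,(0,255,255),1); cv2.line(c,(i*s,12),(i*s,18),(0,255,255),1)
    for j in range(0,h,20):
        cv2.putText(c,str(y+j),(0,j*s+4),0,.35,(0,255,255),1); cv2.line(c,(24,j*s),(30,j*s),(0,255,255),1)
    cv2.imwrite(n,c)
crop(190,165,150,165//1-5,0+5 if 0 else 3,"pics/d.png")
crop(190,185,133,140,4,"pics/cL.png")
crop(355,185,160,150,4,"pics/cR.png")
```

```text
(no output)
```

View pics/cL.png

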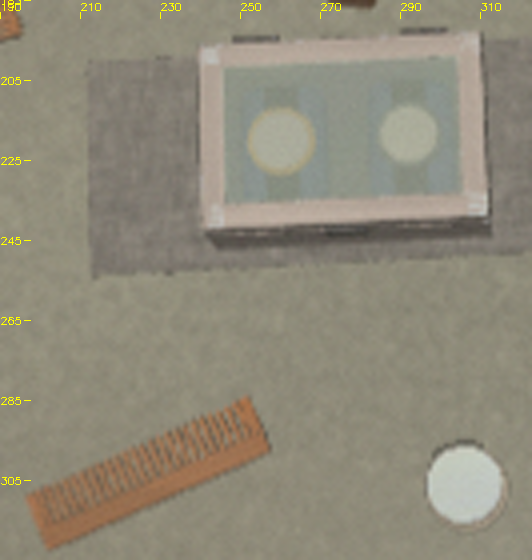

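View pics/cR.png

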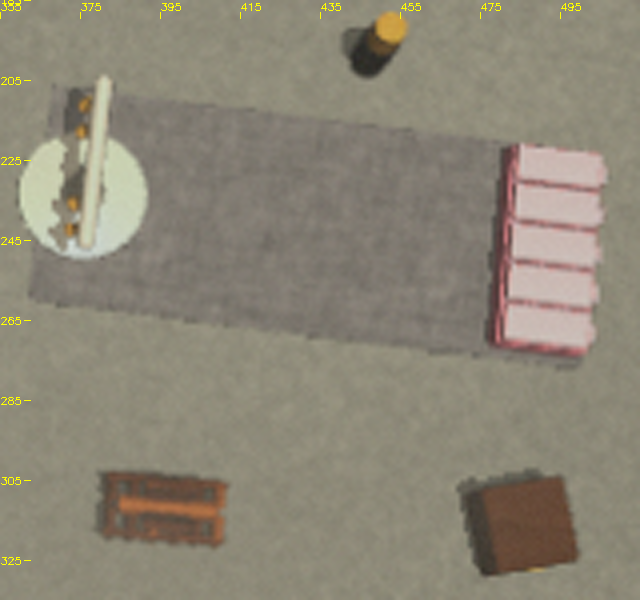

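The left crop confirms the comb at (197–257, 284–322), with its teeth on the far side. The corners are clear, so I'll turn them into positions.

```bash
cat > h.py <<'E'
import numpy as np, cv2
from scipy.spatial.transform import Rotation as R
from scipy.optimize import brentq
from station import robot, viewer
def ray(n,uv):
    c=viewer.calibration(n); K=c["K"]
    d=cv2.undistortPoints(np.array([[uv]],float),K,np.array([c["k1"],0,0,0.]))[0,0]
    return c["xyz"], R.from_rotvec(c["attitude"]).apply([*d,1.])
def pt(n,uv,z):
    o,d=ray(n,uv); return (o+d*(z-o[2])/d[2])[:2]
E
python3 - <<'E'
from h import *
S=dict(watch=(60,[(240.5,197),(309.5,193),(312,238.75),(241.75,241.75)]),
comb=(8,[(197,308.25),(252,284),(257.5,297),(202.5,322)]),
org=(28,[(484.75,221.25),(506.5,223.75),(503.25,271.75),(480.5,269.25)]),
claw=(28,[(381.75,302.75),(412,305.25),(410.5,321.5),(380.75,318.75)]),
ring=(38,[(475.5,306.25),(495.75,304),(499.75,324.5),(478.75,328.25)]))
for k,(z,p) in S.items():
    P=np.array([pt("top",q,z) for q in p]); e=np.roll(P,-1,0)-P
    print(k,P.mean(0).round(1),"len",np.linalg.norm(e,axis=1).round(1),"ang",np.degrees(np.arctan2(e[:,1],e[:,0])).round(1))
for k,z,q in [("jar",50,(306.25,306)),("foot",5,(376,234)),("bar1",92,(381,204.5)),("bar2",92,(376.75,246.75)),("lip",70,(452.75,191.75)),("pol",68,(277,172))]:
    print(k,pt("top",q,z).round(1))
s=robot.sense(); print(R.from_rotvec(s["tool_rot"]).as_matrix().round(3))
E
```

```text
watch [616.3 171.8] len [145.6  98.1 145.9  96.1] ang [ -85.3 -175.1   93.9    4.7]
comb [439.9 272.7] len [127.4  30.4 127.5  31.7] ang [ -64.4 -154.5  116.2   25.5]
org [ 572.4 -289.9] len [ 46.9 104.2  48.3 104.5] ang [-95.2 174.4  85.   -6.3]
claw [428.7 -83.4] len [63.  33.8 61.7 33.2] ang [-93.3 174.8  86.2  -3. ]
ring [ 424.8 -270.4] len [42.6 42.6 44.4 45.3] ang [ -82.5 -170.1  101.1    7.6]
jar [434.7 102.8]
foot [597.4 -41.1]
bar1 [641.3 -44.5]
bar2 [553.7 -36.7]
lip [ 678.1 -195.7]
pol [712.7 173. ]
[[-0.925  0.379 -0.   ]
 [ 0.379  0.925 -0.001]
 [-0.    -0.001 -1.   ]]
```

Sizes agree with the given ones to within a few mm, and the stand sits 250 mm along the organiser's y as stated. The order will be comb first, because a ring box on the lid would foul the gripper body, then ring box, jar and claw.

```bash
cat >> h.py <<'E'
def go(x,y,z,th):
    "shift and turn (deg) from here; th = world angle of tool y, mod 180"
    s=robot.sense(); M=R.from_rotvec(s["tool_rot"]).as_matrix()
    t=np.degrees(np.arctan2(M[1,1],M[0,1]))
    d=(t-th+90)%180-90
    return (M.T@(np.array([x,y,z])-s["tcp_pos"])).round(1), round(d,1), "now th %.1f"%t
E
python3 -c "
from h import *
print(go(440,272.7,80,25.7))"
```

```text
(array([-303.8, -305.3,  157.3]), np.float64(42.0), 'now th 67.7')
```

Call:
jog_arm(moves=[{"claw": -1, "linear": [-304, -305, 0], "turn": 42}, {"claw": -1, "linear": [-304, -305, 0], "turn": 42}, {"claw": -1, "linear": [-304, -305, 0], "turn": 42}, {"claw": -1, "linear": [-304, -305, 0], "turn": 42}, {"claw": -1, "linear": [-304, -305, 0], "turn": 42}, {"claw": -1, "linear": [-304, -305, 0], "turn": 42}, {"claw": -1, "linear": [-304, -305, 0], "turn": 42}, {"claw": -1, "linear": [-304, -305, 157], "turn": 42}, {"claw": -1, "linear": [-304, -305, 157], "turn": 42}, {"claw": -1, "linear": [-304, -305, 157], "turn": 42}, {"claw": -1, "linear": [-304, -305, 157], "turn": 42}, {"claw": -1, "linear": [-304, -305, 157], "turn": 42}], squeeze=15)

```text
time: 1.3
tcp_pos: [439.8, 270.5, 77.8]
tool_rot: [-1.674, -2.656, 0.009]
wrist_force: [0.1, 0.0, 0.9]
grip_width: 0.999
grip_force: 0.0
```

```bash
python3 -c "
from h import *
print(go(440,272.7,21.5,25.7))"
```

```text
(array([ 2. ,  1.5, 56.3]), np.float64(-0.2), 'now th 25.5')
```

Call:
jog_arm(moves=[{"claw": -1, "linear": [2, 1, 45], "turn": 0}, {"claw": -1, "linear": [2, 1, 56], "turn": 0}, {"claw": -1, "linear": [2, 1, 56], "turn": 0}, {"claw": 1, "linear": [2, 1, 56], "turn": 0}, {"claw": 1, "linear": [2, 1, 56], "turn": 0}, {"claw": 1, "linear": [2, 1, 56], "turn": 0}, {"claw": 1, "linear": [2, 1, 56], "turn": 0}, {"claw": 1, "linear": [2, 1, 56], "turn": 0}, {"claw": 1, "linear": [2, 1, 56], "turn": 0}, {"claw": 1, "linear": [2, 1, 56], "turn": 0}], squeeze=15)

```text
time: 2.3
tcp_pos: [440.6, 275.6, 24.7]
tool_rot: [1.671, 2.66, 0.0]
wrist_force: [-0.8, -0.3, 0.6]
grip_width: 0.451
grip_force: 0.0
```

```bash
python3 -c "
from h import *
print(robot.sense()['tcp_pos'],go(510.5,163.7,60,4.5))"
```

```text
[440.59248008 275.61277725  24.67976079] (array([-131.2,   14.4,  -35.3]), np.float64(21.2), 'now th 25.7')
```

Call:
jog_arm(moves=[{"claw": -0.2, "linear": [1, -2, 3], "turn": 0}, {"claw": -0.2, "linear": [1, -2, 3], "turn": 0}, {"claw": 1, "linear": [1, -2, 3], "turn": 0}, {"claw": 1, "linear": [1, -2, 3], "turn": 0}, {"claw": 1, "linear": [1, -2, 3], "turn": 0}, {"claw": 1, "linear": [1, -2, 3], "turn": 0}, {"claw": 1, "linear": [1, -2, 3], "turn": 0}, {"claw": 1, "linear": [1, -2, 3], "turn": 0}])

```text
time: 3.1
tcp_pos: [438.4, 275.7, 21.6]
tool_rot: [1.671, 2.66, 0.0]
wrist_force: [-0.5, -0.5, 0.2]
grip_width: 0.342
grip_force: 15.0
```

```bash
python3 -c "
from h import *
print(robot.sense()['tcp_pos'],go(510.5,163.7,60,4.5))"
```

```text
[438.36628997 275.69559917  21.64782638] (array([-132.2,   16.4,  -38.3]), np.float64(21.2), 'now th 25.7')
```

Call:
jog_arm(moves=[{"claw": 1, "linear": [0, 0, -30], "turn": 0}, {"claw": 1, "linear": [-50, 8, -30], "turn": 8}, {"claw": 1, "linear": [-90, 13, -30], "turn": 16}, {"claw": 1, "linear": [-129, 17.5, -30], "turn": 21.2}, {"claw": 1, "linear": [-129, 17.5, -30], "turn": 21.2}, {"claw": 1, "linear": [-129, 17.5, -30], "turn": 21.2}, {"claw": 1, "linear": [-129, 17.5, -10], "turn": 21.2}, {"claw": 1, "linear": [-129, 17.5, -0.5], "turn": 21.2}, {"claw": 1, "linear": [-129, 17.5, -0.5], "turn": 21.2}, {"claw": 1, "linear": [-129, 17.5, -0.5], "turn": 21.2}, {"claw": 0, "linear": [-129, 17.5, -0.5], "turn": 21.2}, {"claw": 0, "linear": [-129, 17.5, -0.5], "turn": 21.2}])

```text
time: 4.3
tcp_pos: [510.1, 167.3, 22.5]
tool_rot: [2.131, 2.308, 0.001]
wrist_force: [-0.2, -0.3, 0.2]
grip_width: 0.466
grip_force: 0.0
```

Call:
jog_arm(moves=[{"claw": 0, "linear": [0, 0, 0], "turn": 0}, {"claw": 0, "linear": [0, 0, -50], "turn": 0}, {"claw": 0, "linear": [0, 0, -100], "turn": 0}, {"claw": 0, "linear": [0, 0, -130], "turn": 0}, {"claw": -1, "linear": [0, 0, -130], "turn": 0}, {"claw": -1, "linear": [0, 0, -130], "turn": 0}])

```text
time: 4.9
tcp_pos: [510.2, 167.4, 152.8]
tool_rot: [2.131, 2.307, 0.003]
wrist_force: [0.4, -0.2, -0.0]
grip_width: 0.623
grip_force: 0.0
```

```bash
python3 -c "
from h import *
print(robot.sense()['tcp_pos'],go(424.8,-270.4,130,9),go(424.8,-270.4,28,9))"
```

```text
[510.19176916 167.37134765 152.8276942 ] (array([-429.6, -119.9,   22.3]), np.float64(-4.5), 'now th 4.5') (array([-429.7, -120.1,  124.3]), np.float64(-4.5), 'now th 4.5')
```

Call:
jog_arm(moves=[{"claw": -1, "linear": [-430, -120, 0], "turn": -4.5}, {"claw": -1, "linear": [-430, -120, 0], "turn": -4.5}, {"claw": -1, "linear": [-430, -120, 0], "turn": -4.5}, {"claw": -1, "linear": [-430, -120, 0], "turn": -4.5}, {"claw": -1, "linear": [-430, -120, 0], "turn": -4.5}, {"claw": -1, "linear": [-430, -120, 0], "turn": -4.5}, {"claw": -1, "linear": [-430, -120, 0], "turn": -4.5}, {"claw": -1, "linear": [-430, -120, 0], "turn": -4.5}, {"claw": -1, "linear": [-430, -120, 0], "turn": -4.5}, {"claw": -1, "linear": [-430, -120, 0], "turn": -4.5}, {"claw": -1, "linear": [-430, -120, 40], "turn": -4.5}, {"claw": -1, "linear": [-430, -120, 60], "turn": -4.5}])

```text
time: 6.1
tcp_pos: [423.4, -270.4, 89.5]
tool_rot: [-2.039, -2.387, 0.0]
wrist_force: [-0.5, 0.2, -0.8]
grip_width: 1.0
grip_force: 0.0
```

Run:
```python
from h import *
im=viewer.capture("top"); cv2.imwrite("pics/top1.png",im)
cv2.imwrite("pics/c1.png",cv2.resize(im[180:330,180:340],None,fx=4,fy=4,interpolation=cv2.INTER_CUBIC))
print(robot.sense()['tcp_pos'],go(424.8,-270.4,28,9))
```

```text
[ 422.55227395 -269.49986795   87.33208496] (array([-1.5,  2.4, 59.3]), np.float64(0.0), 'now th 9.0')
```

View pics/c1.png

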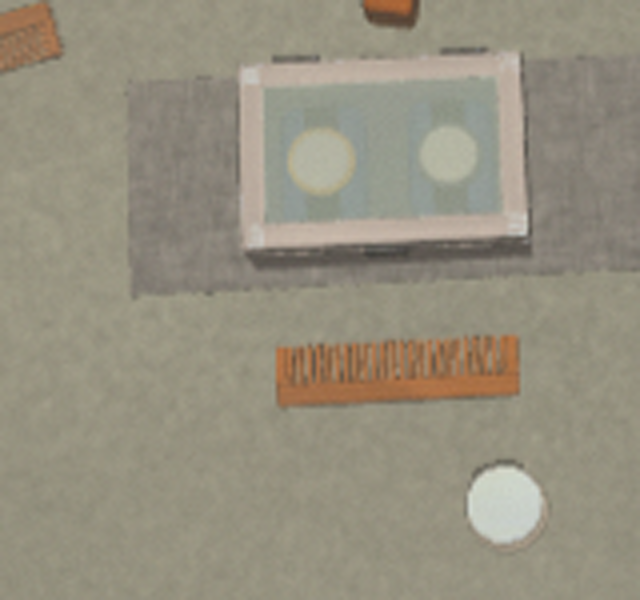

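The comb lies before the watch box, with corners at crop (277,347), (519,336), (519,394) and (277,405). It looks parallel and centred. Now I'll grip the ring box.

Call:
jog_arm(moves=[{"claw": -1, "linear": [0, 0, 35], "turn": 0}, {"claw": -1, "linear": [0, 0, 60], "turn": 0}, {"claw": -1, "linear": [0, 0, 61], "turn": 0}, {"claw": -1, "linear": [0, 0, 61], "turn": 0}, {"claw": 1, "linear": [0, 0, 61], "turn": 0}, {"claw": 1, "linear": [0, 0, 61], "turn": 0}, {"claw": 1, "linear": [0, 0, 61], "turn": 0}, {"claw": 1, "linear": [0, 0, 61], "turn": 0}, {"claw": 1, "linear": [0, 0, 61], "turn": 0}, {"claw": 1, "linear": [0, 0, 61], "turn": 0}, {"claw": 1, "linear": [0, 0, 61], "turn": 0}, {"claw": 1, "linear": [0, 0, 61], "turn": 0}], squeeze=20)

```text
time: 7.35
tcp_pos: [424.5, -271.1, 31.2]
tool_rot: [2.04, 2.389, 0.0]
wrist_force: [0.2, 0.7, 3.1]
grip_width: 0.486
grip_force: 19.9
```

Run:
```python
from h import *
P=[pt("top",(180+u/4,180+v/4),8) for u,v in [(277,347),(519,336),(519,394),(277,405)]]
c=np.mean(P,0); M=np.array([[np.cos(a),np.sin(a)] for a in [np.radians(4.5),np.radians(94.5)]])
d=P[1]-P[0]
print("comb in watch",M@(c-[616.3,171.8]),np.degrees(np.arctan2(d[1],d[0])))
print(robot.sense()['tcp_pos'],go(616.3,171.8,150,4.5))
```

```text
comb in watch [-109.08680574    0.97773636] -85.86178862061581
[ 424.49683408 -271.11127096   31.22840885] (array([ 407.3,  258.9, -118.8]), np.float64(4.5), 'now th 9.0')
```

Call:
jog_arm(moves=[{"claw": 1, "linear": [0, 0, -50], "turn": 0}, {"claw": 1, "linear": [0, 0, -100], "turn": 0}, {"claw": 1, "linear": [40, 25, -140], "turn": 1}, {"claw": 1, "linear": [82, 52, -140], "turn": 2}, {"claw": 1, "linear": [124, 79, -140], "turn": 3}, {"claw": 1, "linear": [166, 106, -140], "turn": 4.5}, {"claw": 1, "linear": [208, 132, -140], "turn": 4.5}, {"claw": 1, "linear": [250, 159, -140], "turn": 4.5}, {"claw": 1, "linear": [292, 186, -140], "turn": 4.5}, {"claw": 1, "linear": [334, 212, -140], "turn": 4.5}, {"claw": 1, "linear": [376, 239, -140], "turn": 4.5}, {"claw": 1, "linear": [407.5, 259, -140], "turn": 4.5}])

```text
time: 8.55
tcp_pos: [616.5, 174.7, 170.8]
tool_rot: [-2.13, -2.308, 0.0]
wrist_force: [1.0, -0.4, -1.0]
grip_width: 0.482
grip_force: 19.9
```

Call:
jog_arm(moves=[{"claw": 1, "linear": [0, 0, 0], "turn": 0}, {"claw": 1, "linear": [0, 0, 0], "turn": 0}])

```text
time: 8.75
tcp_pos: [615.8, 173.0, 170.3]
tool_rot: [-2.129, -2.31, 0.002]
wrist_force: [0.5, -0.9, -0.6]
grip_width: 0.482
grip_force: 19.9
```

Run:
```python
from h import *
print(robot.sense()['tcp_pos'],go(616.3,171.8,92,4.5))
```

```text
[615.76659608 173.02460566 170.34651283] (array([-1.2,  0.5, 78.3]), np.float64(0.2), 'now th 4.7')
```

Call:
jog_arm(moves=[{"claw": 1, "linear": [-1, 0.5, 40], "turn": 0}, {"claw": 1, "linear": [-1, 0.5, 65], "turn": 0}, {"claw": 1, "linear": [-1, 0.5, 75], "turn": 0}, {"claw": 1, "linear": [-1, 0.5, 78.5], "turn": 0}, {"claw": 1, "linear": [-1, 0.5, 78.5], "turn": 0}, {"claw": 1, "linear": [-1, 0.5, 78.5], "turn": 0}])

```text
time: 9.35
tcp_pos: [617.5, 170.8, 93.8]
tool_rot: [2.132, 2.306, 0.002]
wrist_force: [0.1, 0.6, -1.2]
grip_width: 0.484
grip_force: 19.9
```

Call:
jog_arm(moves=[{"claw": 1, "linear": [0, 0, 1.5], "turn": 0}, {"claw": 1, "linear": [0, 0, 2], "turn": 0}, {"claw": 1, "linear": [0, 0, 2], "turn": 0}, {"claw": -0.3, "linear": [0, 0, 2], "turn": 0}, {"claw": -0.3, "linear": [0, 0, 2], "turn": 0}, {"claw": -0.3, "linear": [0, 0, 2], "turn": 0}, {"claw": -0.3, "linear": [0, 0, -40], "turn": 0}, {"claw": -0.3, "linear": [0, 0, -80], "turn": 0}, {"claw": -0.3, "linear": [0, 0, -80], "turn": 0}, {"claw": -0.5, "linear": [0, 0, -80], "turn": 0}])

```text
time: 10.35
tcp_pos: [617.2, 171.3, 173.5]
tool_rot: [2.131, 2.307, 0.003]
wrist_force: [-0.3, 0.4, -1.4]
grip_width: 0.696
grip_force: 0.0
```

Run:
```python
from h import *
print(robot.sense()['tcp_pos'],go(434.7,102.8,110,-6),go(434.7,102.8,38,-6))
```

```text
[617.18200893 171.29163931 173.52637121] (array([ -53.9, -187.4,   63.1]), np.float64(10.5), 'now th 4.5') (array([ -53.9, -187.6,  135.1]), np.float64(10.5), 'now th 4.5')
```

Call:
jog_arm(moves=[{"claw": -0.5, "linear": [-14, -48, 0], "turn": 6}, {"claw": -0.5, "linear": [-27, -95, 0], "turn": 10.5}, {"claw": -0.5, "linear": [-41, -142, 0], "turn": 10.5}, {"claw": -0.5, "linear": [-54, -187, 20], "turn": 10.5}, {"claw": -0.5, "linear": [-54, -187, 60], "turn": 10.5}, {"claw": -0.5, "linear": [-54, -187, 60], "turn": 10.5}, {"claw": -0.5, "linear": [-54, -187, 60], "turn": 10.5}])

```text
time: 11.05
tcp_pos: [434.8, 102.3, 112.1]
tool_rot: [-2.334, -2.102, 0.004]
wrist_force: [0.2, -0.4, 0.8]
grip_width: 0.748
grip_force: 0.0
```

Run:
```python
from h import *
im=viewer.capture("top")
cv2.imwrite("pics/c2.png",cv2.resize(im[180:330,180:340],None,fx=4,fy=4,interpolation=cv2.INTER_CUBIC))
print(robot.sense()['tcp_pos'],go(434.7,102.8,38,-6))
```

```text
[435.56240728 102.57748403 112.84397722] (array([ 0.2, -0.9, 74.8]), np.float64(0.0), 'now th -6.0')
```

View pics/c2.png

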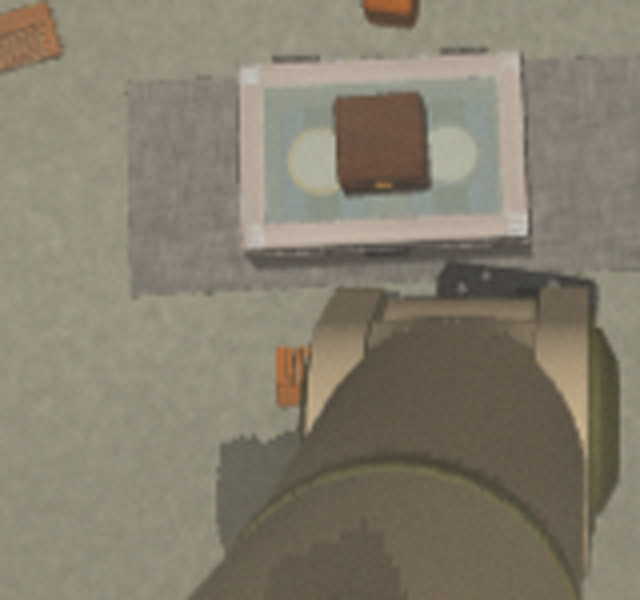

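The ring box sits square in the middle of the glass, centred at crop (382,140). Now I'll grip the jar.

Call:
jog_arm(moves=[{"claw": -0.5, "linear": [0, -1, 40], "turn": 0}, {"claw": -0.5, "linear": [0, -1, 70], "turn": 0}, {"claw": -0.5, "linear": [0, -1, 74], "turn": 0}, {"claw": -0.5, "linear": [0, -1, 74], "turn": 0}, {"claw": 1, "linear": [0, -1, 74], "turn": 0}, {"claw": 1, "linear": [0, -1, 74], "turn": 0}, {"claw": 1, "linear": [0, -1, 74], "turn": 0}, {"claw": 1, "linear": [0, -1, 74], "turn": 0}, {"claw": 1, "linear": [0, -1, 74], "turn": 0}, {"claw": 1, "linear": [0, -1, 74], "turn": 0}, {"claw": 1, "linear": [0, -1, 74], "turn": 0}], squeeze=20)

```text
time: 12.2
tcp_pos: [434.3, 102.8, 39.1]
tool_rot: [2.334, 2.102, 0.002]
wrist_force: [-0.3, 1.1, 8.7]
grip_width: 0.434
grip_force: 19.7
```

Run:
```python
from h import *
print(robot.sense()['tcp_pos'],go(434.7,-165,38,-6),go(584.9,-165.5,38,-6))
```

```text
[434.31644523 102.79628696  39.13200949] (array([-266.3,   28.3,    1. ]), np.float64(0.0), 'now th -6.0') (array([-251.1,  177.7,    1.2]), np.float64(0.0), 'now th -6.0')
```

Call:
jog_arm(moves=[{"claw": 1, "linear": [0, 0, -50], "turn": 0}, {"claw": 1, "linear": [0, 0, -100], "turn": 0}, {"claw": 1, "linear": [-40, 28, -120], "turn": 0}, {"claw": 1, "linear": [-80, 57, -120], "turn": 0}, {"claw": 1, "linear": [-120, 85, -120], "turn": 0}, {"claw": 1, "linear": [-160, 113, -120], "turn": 0}, {"claw": 1, "linear": [-200, 142, -120], "turn": 0}, {"claw": 1, "linear": [-230, 163, -120], "turn": 0}, {"claw": 1, "linear": [-251, 178, -120], "turn": 0}, {"claw": 1, "linear": [-251, 178, -120], "turn": 0}, {"claw": 1, "linear": [-251, 178, -120], "turn": 0}])

```text
time: 13.3
tcp_pos: [583.8, -165.7, 158.1]
tool_rot: [-2.334, -2.1, 0.001]
wrist_force: [0.2, 0.3, -1.4]
grip_width: 0.437
grip_force: 17.7
```

Run:
```python
from h import *
im=viewer.capture("scene"); cv2.imwrite("pics/s3.png",im)
print(robot.sense()['tcp_pos'],go(584.9,-165.5,40,-6))
```

```text
[ 583.71381702 -164.79316028  158.15573937] (array([ -0.7,   1.5, 118.2]), np.float64(0.0), 'now th -6.0')
```

View pics/s3.png

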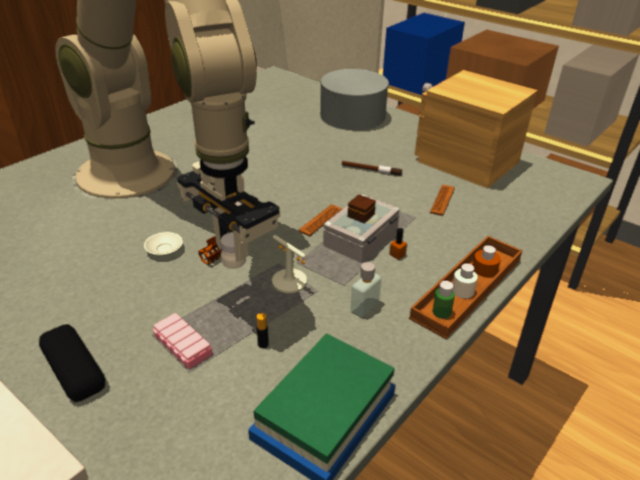

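The jar is held upright at (233,250), with the lipstick and stand untouched. I'll lower and release.

Call:
jog_arm(moves=[{"claw": 1, "linear": [-0.5, 1, 45], "turn": 0}, {"claw": 1, "linear": [-0.5, 1, 85], "turn": 0}, {"claw": 1, "linear": [-0.5, 1, 108], "turn": 0}, {"claw": 1, "linear": [-0.5, 1, 116], "turn": 0}, {"claw": 1, "linear": [-0.5, 1, 118.5], "turn": 0}, {"claw": 1, "linear": [-0.5, 1, 118.5], "turn": 0}, {"claw": 1, "linear": [-0.5, 1, 118.5], "turn": 0}])

```text
time: 14.05
tcp_pos: [586.3, -166.1, 41.5]
tool_rot: [2.333, 2.102, 0.002]
wrist_force: [0.0, -0.1, -0.5]
grip_width: 0.434
grip_force: 17.7
```

Call:
jog_arm(moves=[{"claw": 1, "linear": [0, 0, 1], "turn": 0}, {"claw": 1, "linear": [0, 0, 2], "turn": 0}, {"claw": 1, "linear": [0, 0, 2], "turn": 0}, {"claw": -0.4, "linear": [0, 0, 2], "turn": 0}, {"claw": -0.4, "linear": [0, 0, 2], "turn": 0}, {"claw": -0.4, "linear": [0, 0, 2], "turn": 0}, {"claw": -0.4, "linear": [0, 0, -40], "turn": 0}, {"claw": -0.4, "linear": [0, 0, -90], "turn": 0}, {"claw": -0.4, "linear": [0, 0, -110], "turn": 0}, {"claw": -0.5, "linear": [0, 0, -110], "turn": 0}])

```text
time: 15.05
tcp_pos: [587.1, -166.7, 153.4]
tool_rot: [2.331, 2.1, 0.005]
wrist_force: [-0.4, 0.6, 0.6]
grip_width: 0.734
grip_force: 0.0
```

Run:
```python
from h import *
print(robot.sense()['tcp_pos'],go(428.7,-83.4,100,-3.6))
```

```text
[ 587.10532039 -166.72553445  153.42234267] (array([  66.4, -166.5,   52.5]), np.float64(-2.4), 'now th -6.0')
```

Call:
jog_arm(moves=[{"claw": -0.5, "linear": [18, -46, 0], "turn": -2.4}, {"claw": -0.5, "linear": [36, -90, 0], "turn": -2.4}, {"claw": -0.5, "linear": [54, -135, 0], "turn": -2.4}, {"claw": -0.5, "linear": [66.5, -166.5, 20], "turn": -2.4}, {"claw": -0.5, "linear": [66.5, -166.5, 60], "turn": -2.4}, {"claw": -0.5, "linear": [66.5, -166.5, 90], "turn": -2.4}, {"claw": -0.5, "linear": [66.5, -166.5, 90], "turn": -2.4}, {"claw": -0.5, "linear": [66.5, -166.5, 90], "turn": -2.4}])

```text
time: 15.85
tcp_pos: [426.1, -82.9, 59.7]
tool_rot: [-2.289, -2.149, 0.003]
wrist_force: [0.8, -0.7, 0.4]
grip_width: 0.752
grip_force: 0.0
```

Run:
```python
from h import *
im=viewer.capture("top")
cv2.imwrite("pics/c4.png",cv2.resize(im[180:340,350:520],None,fx=3,fy=3,interpolation=cv2.INTER_CUBIC))
print(robot.sense()['tcp_pos'],go(428.7,-83.4,24,-3.6))
```

```text
[426.69022164 -83.01400649  60.47962252] (array([-0.3,  2.1, 36.5]), np.float64(-0.0), 'now th -3.6')
```

View pics/c4.png

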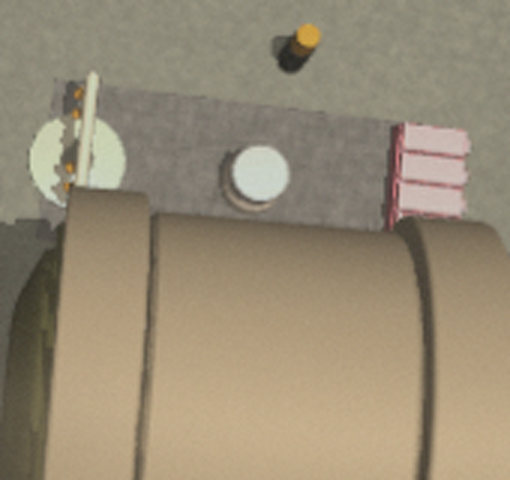

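The jar stands on the runner with its top centre at crop (261,174). The lipstick is unmoved. Next is the claw.

Call:
jog_arm(moves=[{"claw": -0.5, "linear": [0, 1, 25], "turn": 0}, {"claw": -0.5, "linear": [0, 1, 36], "turn": 0}, {"claw": -0.5, "linear": [0, 1, 36], "turn": 0}, {"claw": -0.5, "linear": [0, 1, 36], "turn": 0}, {"claw": 1, "linear": [0, 1, 36], "turn": 0}, {"claw": 1, "linear": [0, 1, 36], "turn": 0}, {"claw": 1, "linear": [0, 1, 36], "turn": 0}, {"claw": 1, "linear": [0, 1, 36], "turn": 0}, {"claw": 1, "linear": [0, 1, 36], "turn": 0}, {"claw": 1, "linear": [0, 1, 36], "turn": 0}, {"claw": 1, "linear": [0, 1, 36], "turn": 0}, {"claw": 1, "linear": [0, 1, 36], "turn": 0}], squeeze=15)

```text
time: 17.1
tcp_pos: [429.1, -83.0, 25.6]
tool_rot: [-2.289, -2.15, 0.001]
wrist_force: [0.6, -1.0, 6.6]
grip_width: 0.385
grip_force: 15.0
```

Run:
```python
from h import *
print("jar",pt("top",(350+261/3,180+174/3),50))
print(robot.sense()['tcp_pos'],go(428.7,-83.4,24,-3.6),go(572.4,-289.9,52,-6))
```

```text
jar [ 582.99190648 -165.26112243]
[429.0799171  -82.97083629  25.62520078] (array([-0.5, -0.4,  1.6]), np.float64(-0.0), 'now th -3.6') (array([-197.5,  156. ,  -26.7]), np.float64(2.4), 'now th -3.6')
```

Call:
jog_arm(moves=[{"claw": 1, "linear": [0, 0, -45], "turn": 0}, {"claw": 1, "linear": [0, 0, -90], "turn": 8}, {"claw": 1, "linear": [-20, 16, -100], "turn": 16}, {"claw": 1, "linear": [-45, 35, -100], "turn": 24}, {"claw": 1, "linear": [-70, 55, -100], "turn": 32}, {"claw": 1, "linear": [-95, 75, -100], "turn": 40}, {"claw": 1, "linear": [-120, 95, -100], "turn": 48}, {"claw": 1, "linear": [-145, 115, -100], "turn": 56}, {"claw": 1, "linear": [-170, 134, -100], "turn": 64}, {"claw": 1, "linear": [-190, 150, -100], "turn": 72}, {"claw": 1, "linear": [-197.5, 156, -100], "turn": 80}, {"claw": 1, "linear": [-197.5, 156, -100], "turn": 88}])

```text
time: 18.3
tcp_pos: [572.7, -291.3, 124.5]
tool_rot: [3.141, -0.054, -0.004]
wrist_force: [-0.2, -0.2, -0.4]
grip_width: 0.381
grip_force: 15.0
```

Call:
jog_arm(moves=[{"claw": 1, "linear": [0, 0, 0], "turn": 4.2}, {"claw": 1, "linear": [0, 0, 0], "turn": 4.2}, {"claw": 1, "linear": [0, 0, 0], "turn": 4.2}])

```text
time: 18.6
tcp_pos: [572.2, -289.6, 124.6]
tool_rot: [-3.137, 0.155, 0.004]
wrist_force: [-0.8, 0.4, 0.2]
grip_width: 0.387
grip_force: 15.0
```

Run:
```python
from h import *
print(robot.sense()['tcp_pos'],go(572.4,-289.9,54,84.2))
```

```text
[ 572.17141988 -289.6263563   124.63097121] (array([ 0.4,  0.3, 70.6]), np.float64(0.2), 'now th -95.6')
```

Call:
jog_arm(moves=[{"claw": 1, "linear": [0, 0, 35], "turn": 0}, {"claw": 1, "linear": [0, 0, 60], "turn": 0}, {"claw": 1, "linear": [0, 0, 68], "turn": 0}, {"claw": 1, "linear": [0, 0, 70], "turn": 0}, {"claw": 1, "linear": [0, 0, 70], "turn": 0}, {"claw": 1, "linear": [0, 0, 70], "turn": 0}])

```text
time: 19.2
tcp_pos: [572.7, -290.3, 56.0]
tool_rot: [3.137, -0.158, -0.001]
wrist_force: [0.7, -0.8, 0.0]
grip_width: 0.388
grip_force: 15.0
```

Call:
jog_arm(moves=[{"claw": 1, "linear": [0, 0, 1.5], "turn": 0}, {"claw": 1, "linear": [0, 0, 2], "turn": 0}, {"claw": 1, "linear": [0, 0, 2], "turn": 0}, {"claw": -0.2, "linear": [0, 0, 2], "turn": 0}, {"claw": -0.2, "linear": [0, 0, 2], "turn": 0}, {"claw": -0.2, "linear": [0, 0, 2], "turn": 0}, {"claw": -0.2, "linear": [0, 0, -40], "turn": 0}, {"claw": -0.2, "linear": [0, 0, -90], "turn": 0}, {"claw": -0.2, "linear": [0, 50, -130], "turn": 0}, {"claw": -0.2, "linear": [0, 100, -130], "turn": 0}, {"claw": -0.2, "linear": [0, 150, -130], "turn": 0}, {"claw": -0.2, "linear": [0, 150, -130], "turn": 0}])

```text
time: 20.4
tcp_pos: [554.9, -445.2, 186.3]
tool_rot: [3.133, -0.166, -0.002]
wrist_force: [-0.1, 0.1, 0.2]
grip_width: 0.6
grip_force: 0.0
```

Run:
```python
from h import *
print(robot.sense()['tcp_pos'])
im=viewer.capture("top"); cv2.imwrite("pics/t5.png",im)
cv2.imwrite("pics/c5.png",cv2.resize(im[165:330,190:520],None,fx=2.4,fy=2.4,interpolation=cv2.INTER_CUBIC))
```

```text
[ 554.94221948 -445.15307315  186.33705365]
```

View pics/c5.png

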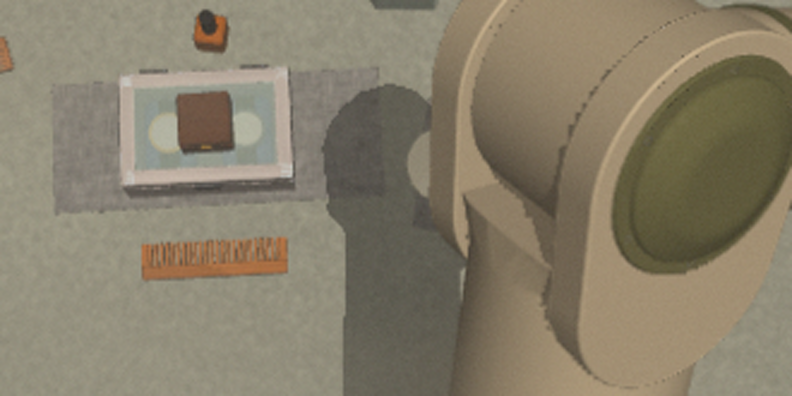

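The arm hides the organiser in the top view, while the ring box and comb are as placed. I'll check with the scene camera.

Run:
```python
from h import *
im=viewer.capture("scene")
x,y=100,180
cv2.imwrite("pics/s6.png",cv2.resize(im[y:y+200,x:x+260],None,fx=3,fy=3,interpolation=cv2.INTER_CUBIC))
# expected projections
c=viewer.calibration("scene"); Rm=R.from_rotvec(c["attitude"]).as_matrix()
def proj(p):
    q=Rm.T@(np.array(p)-c["xyz"]); r=cv2.projectPoints(q[None],np.zeros(3),np.zeros(3),c["K"],np.array([c["k1"],0,0,0.]))[0][0,0]
    return ((r-[x,y])*3).round()
a=np.radians(-6);u=np.array([np.cos(a),np.sin(a)]);v=np.array([-u[1],u[0]])
for i,j in [(1,1),(1,-1),(-1,-1),(-1,1)]:
    print(proj([*(np.array([572.4,-289.9])+i*32*u+j*18*v),58]),proj([*(np.array([572.4,-289.9])+i*55*u+j*25*v),28]))
```

```text
[289. 436.] [328. 488.]
[234. 468.] [253. 534.]
[172. 408.] [148. 431.]
[226. 379.] [222. 391.]
```

View pics/s6.png

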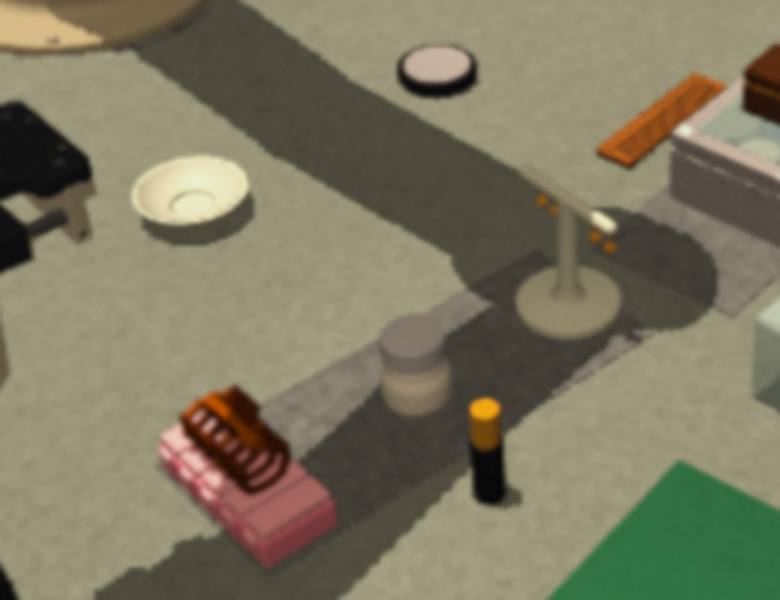

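The claw lies along the middle of the organiser: its near end is at (270,472), against (269,468) predicted after the offset the organiser shows too. The jar stands upright at (415,365), midway to the stand, and the lipstick is still standing. I'll hand it in.

```bash
python3 -c "
from station import robot
print(robot.finish_job())"
```

```text
the job is handed in; nothing more can be done
None
```

I handed the job in at about 20 s of the 99 s. The ring box, hair claw, cream jar and comb are all placed as asked, and the lipstick and nail polish are still standing. The station returned no verdict, and the claw was checked only in the scene camera because the arm blocked the top view.

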